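Index a capsule carousel to its low tube and refill it

TASK

The coffee-capsule carousel is parked with its loading port over the blank pad, and one of its five tubes has run low: it holds a single capsule, the others hold two. Draw the spring pin by its knob, turn the loading disc until its port stands over the low tube and let the pin drop fully home into the hole there, so that the disc is locked. Then feed the loose capsule narrow end first through the port so that it drops upright onto the one in the tube, and leave the things standing around where they are.

Things in the scene. Friction and masses are not known exactly. Their poses are not given: they have to be found in the camera images.
- foot: Black round foot of the carousel, fixed, 224 mm across, 14 mm high. Origin: centre of its underside, on the upright axis about which the disc turns. Its yaw says nothing of where the tubes are. On it five clear tubes (inside 47 mm wide, floor z 14 mm, rim z 91 mm) and a black blank pad stand on a circle of radius 54 mm, 60 degrees apart; a clear loading disc (z 92.5 to 96.5 mm) covers them.
- port (a point): Centre of the port's mouth, in the disc at radius 54 mm: an opening 49 mm wide with a flared steel collar (56 mm inside at the top, 60 mm outside), its top (this point) at z 106 mm. It turns with the disc, a whole turn either way; the disc drags (about 1.5 N at the knob), stays where it is left, and is held by the pin.
- index_pin (a joint): Height of the spring pin in m: 0 home, 0.009 when its flat end rides on the fixed ring (radius 87-111 mm, top z 91 mm), 0.016 fully drawn (up). The pin, 8 mm thick, drops into 10 mm round holes in the ring, one per tube, each exactly opposite its tube; the parking hole is a slot 29 mm long, so the parked disc does not show precisely where the holes are.
- pin_knob (a point): Centre of the pin's black upright knob, 25 mm wide, 25 mm high; z 133 mm when home. On the disc opposite the port, at radius 97 mm, and turns with it. A 17 mm wide barrel under it stands on a lug with its top at z 101.5 mm; free room all round. Spring and weight press the pin down with 3.6 N home, 5.5 N drawn; riding on the ring it drags with 2 to 4 N, more if pressed down.
- last_capsule: The single capsule in the low tube, seen through the clear tube and disc; shaped like the loose one, standing on the tube's floor. Origin: centre of its underside; z up. It has up to 3.5 mm of play in the tube to any side, so it shows the tube's angle only to about 0.06 rad (6 mm at the pin). The low tube is 60 or 120 degrees from the pad, on either side.
- new_capsule: The loose capsule, brass-coloured with a bright lid, 36 mm high, standing on its narrow end on the table left of the carousel: foot 26 mm wide, tapering out to 36 mm below a 40 mm wide, 2.7 mm thick rim and flat lid at the top; 20 g. Origin: centre of the narrow end's underside; z up towards the lid. Dropped in, it stands with its origin 36 mm above that of the one below.
- glass: Bystander: clear drinking glass, 76 mm wide, 86 mm high. Origin: centre of its underside.
- teaspoon: Bystander: steel teaspoon, 130 mm long, lying flat. Origin: its middle.
- mug: Bystander: white mug with thin rings round it, 94 mm high. Origin: centre of its underside.
- apple: Bystander: apple, 80 mm. Origin: underside.
- honey_jar: Bystander: glass jar with a dark screw lid, 65 mm wide, 86 mm high. Origin: centre of its underside.
- spice_jar: Bystander: spice jar with a black cap, 41 mm wide, 105 mm high. Origin: centre of its underside.
There are look-alikes about, which are no part of the job. Leave any blue or turquoise look-alike of the new_capsule alone.

How it is judged:
By the outcome, as a careful person would: the job done as asked, in the order asked, and still so for the second after the job is handed in, with the robot touching nothing.
It also fails if it takes over 61 s, if anything falls off the work surface, if the arm or the gripper's body presses on something with over 40 N, if the wrist force passes 120 N, or if a joint passes its speed limit or range.

ROBOT

A 6-joint arm with a two-finger parallel gripper is mounted at the origin on a cart in front of the work surface, level with it; the furniture and walls round the work are solid. World frame = base frame: x ahead of the robot, y to its left, z up, the work surface at z = 0. Lengths are in m, angles in rad, forces in N, time in s.
With the tool pointing down it reaches from about 0.275 to 0.725 m from the base axis. Payload 5.6 kg.
Tool frame: the origin (TCP) lies between the finger pads; the fingertips stand 17 mm ahead of it and the grasp point (between the pads) lies 2 mm behind it; z points along the fingers, y is the line along which they close (so a half turn about z gives the same grasp; the last joint's range is limited). The gripper opens to 85 mm and grips with 20 to 120 N. Pads are 22 mm wide; open, the fingers measure 114 mm over their backs; the gripper's body (76 mm by 85 mm) begins 54 mm behind the grasp point. The pads swing forward as they close: fully open they stand 13 mm farther back than shut.
Start: joints at [1.523, 0.255, 0.108, 0, -1.424, -0.285], TCP at [0.18, 0.52, 0.248] pointing down, gripper open.
Joint ranges: [-2.95, 2.95], [-1.21, 1.97], [-1.09, 1.5], [-2.87, 1.71], [-2.94, -0.07], [-3.05, 3.05]. Speed limits (rad/s): [2.57, 2.57, 3.14, 3.14, 3.14, 3.14].

INTERFACE

Orientations are given as a rotation vector (axis times angle).
In Python, from plant import env, imaging, ticket gives the robot as it stands.
- The arm moves only by the shell command python3 -m handwheel 'ROWS' [FORCE]. ROWS is JSON, a list of rows, each a list of 7 numbers: the shift along the tool's x, y, z in mm, then the turn, a rotation vector about the tool's x, y, z in degrees, then the closure, from -1 (fully open) to 1 (shut). A call has 1 to 5 rows; each row is the pose to reach, as a shift and turn from the pose commanded when the call began, along the tool's axes at that moment; what a row does not reach only later rows make up. A row lasts 1/12 s, in which the tool goes at most 41.7 mm and 7.16 degrees, less where a joint would pass 70% of its speed; a pose out of reach is approached as far as the arm can. A call with a gripper value outside its range is refused whole. The fingers move at their own pace and stop on an object; FORCE is the grip in N (left out, the last holds). Time passes only in rows, so rows that repeat a pose let the fingers close. It gives the time, the measured TCP pose, the force, the opening and the grip force at its end, in the units of the state.
- env.get_obs(): the state, without advancing time (a new reading comes with each control period).
- imaging.capture(name): name is "scene" or "top" or "wrist"; returns the picture (480x640x3 uint8, red, green, blue); there is no depth.
- imaging.camera_model(name): a dict with "camera_matrix" (3x3 intrinsics, pixels), "dist_coeffs" ([k1, k2, p1, p2, k3] as OpenCV has them; the pictures are not rectified), "R" (3x3) and "t" (3): a world point X has camera coordinates R X + t; the wrist camera has in their place "hand_eye" (4x4, takes a point from camera to tool coordinates, whose origin is the TCP and whose axes are the flange's). Camera axes: x right, y down, z forward; pixel columns grow to the right and rows downward; lengths in m; the calibration is good to about 2 mm. A picture is of the moment at which its call begins: read the wrist's pose just before it. camera_model takes no time and is no camera call.
- ticket.hand_in(): hands the job in; it is judged then, once.
The state is a dict: "time_s": time; "qpos": joint angles; "qvel": joint speeds; "tau": joint torques, N m; "tcp_pos": TCP position; "tool_rot": TCP orientation; "wrist_force": force on the tool from outside, world axes, zero at the start; "wrist_torque": the same for the moment, N m; "width": finger opening in m; "grasp_force": force on a finger pad.
Only numpy, scipy, OpenCV 4.12 (cv2) and the standard library are available. Lean on these libraries where they do the work, as an engineer would, in place of code of your own. Each camera call takes 0.05 s, during which the arm holds its last target. There are 200 camera calls.

## Working session

There is one attempt and no reset: what is moved stays moved. The work goes in short steps, Python scripts to look and compute and a shell command to move; the robot and the scene stay as the last step left them, time stands still between calls to the robot, and variables do not carry over. Pictures are saved under pics/ and viewed, at most 14 in all, crops included, and the job is handed in when it is done.

```bash
ls; mkdir -p pics
python3 - <<'E'
from plant import env, imaging
import cv2,json
for n in("scene","top","wrist"):
    o=env.get_obs()
    im=imaging.capture(n); cv2.imwrite(f"pics/{n}0.png",im[:,:,::-1])
    print(n,{k:(v.tolist() if hasattr(v,'tolist') else v) for k,v in imaging.camera_model(n).items()})
print(o)
E
```

```text
pics
scene {'camera_matrix': [[594.6134873781012, 0.0, 323.62398004834205], [0.0, 594.6134873781012, 234.89582142986427], [0.0, 0.0, 1.0]], 'dist_coeffs': [0.06586287173926564, 0.0, 0.0, 0.0, 0.0], 'R': [[0.6878657401322672, -0.7257432971595654, 0.011721355734351742], [-0.5154973907141482, -0.4998339824539708, -0.6960089296489727], [0.5109825473724061, 0.47271836923496713, -0.7179374482979979]], 't': [-0.3020531690755946, 0.4442487827373487, 1.147319184216386]}
top {'camera_matrix': [[450.10444114789556, 0.0, 314.6268863132325], [0.0, 450.10444114789556, 242.25136222250322], [0.0, 0.0, 1.0]], 'dist_coeffs': [0.03619471333294205, 0.0, 0.0, 0.0, 0.0], 'R': [[-0.024932647348063282, -0.9996414121700005, 0.009767813009275945], [-0.9877722930317859, 0.023130089256786075, -0.15417813103582745], [0.15389691424763782, -0.013492444023977977, -0.9879947842672625]], 't': [0.13838554013712154, 0.5629363395956253, 1.0188892804081016]}
wrist {'camera_matrix': [[334.3254797613112, 0.0, 318.6146471310902], [0.0, 334.3254797613112, 239.0191935606484], [0.0, 0.0, 1.0]], 'dist_coeffs': [-0.0419620641251
[... 327 characters left out ...]
]]}
{'time_s': 0.1, 'qpos': array([ 1.52261107e+00,  2.55698846e-01,  1.07130704e-01, -4.32610502e-04,
       -1.42390440e+00, -2.84565988e-01]), 'qvel': array([ 1.15541573e-03, -9.63012219e-05,  3.83276775e-03,  1.61446828e-03,
       -5.84725368e-05, -1.86085097e-04]), 'tau': array([-1.57639010e-03, -3.87604272e+01,  2.38476026e+01,  5.37780136e+00,
       -3.74147683e-03,  4.51743560e-06]), 'tcp_pos': array([0.1794808 , 0.51945067, 0.24747752]), 'tool_rot': array([ 3.09650401e+00, -5.20090941e-01, -3.56786491e-04]), 'wrist_force': array([ 0.70991726, -0.0806464 ,  0.20018301]), 'wrist_torque': array([-0.0257713 ,  0.00166972,  0.00744015]), 'grasp_force': 0.0, 'width': 0.0853813908383745}
```

View pics/scene0.png

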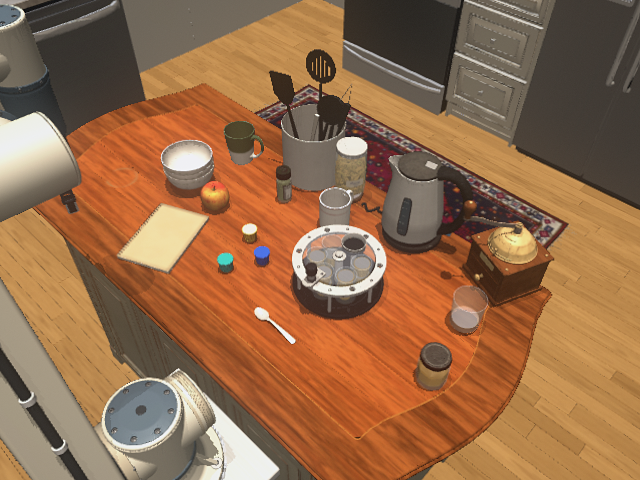

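View pics/top0.png

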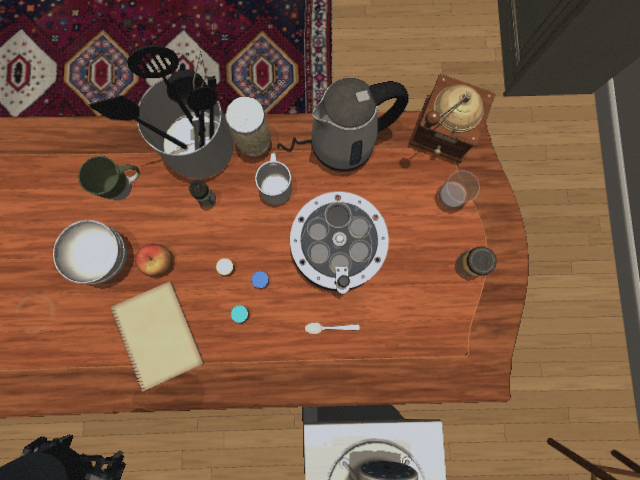

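Candidates for the loose capsule are brass/white at scene (250,233) and top (225,267), turquoise at scene (226,262) and top (240,314), and blue at scene (262,255) and top (260,280). The brass one fits the description. The parked port is at top (338,215) and the knob at top (343,281).

```bash
cat > h.py <<'E'
import numpy as np, cv2
from scipy.spatial.transform import Rotation as Ro
from plant import env, imaging
def cam(n,o=None):
    m=imaging.camera_model(n); K=np.array(m["camera_matrix"]);d=np.array(m["dist_coeffs"])
    if n=="wrist":
        o=o or env.get_obs(); T=np.eye(4);T[:3,:3]=Ro.from_rotvec(o["tool_rot"]).as_matrix();T[:3,3]=o["tcp_pos"]
        W=np.linalg.inv(T@np.array(m["hand_eye"])); return K,d,W[:3,:3],W[:3,3]
    return K,d,np.array(m["R"]),np.array(m["t"])
def ray(c,px,z):
    K,d,R,t=c; p=cv2.undistortPoints(np.array([[px]],float),K,d)[0,0]
    C=-R.T@t; v=R.T@np.array([p[0],p[1],1]); return C+v*(z-C[2])/v[2]
def proj(c,X):
    K,d,R,t=c; return cv2.projectPoints(np.atleast_2d(np.array(X,float)),cv2.Rodrigues(R)[0],t,K,d)[0][:,0]
def rel(X,o=None):
    "shift in mm in tool axes from current TCP"
    o=o or env.get_obs(); return np.round(1000*Ro.from_rotvec(o["tool_rot"]).inv().apply(np.array(X)-o["tcp_pos"]),1)
E
python3 - <<'E'
from h import *
t=cv2.imread("pics/top0.png"); c=cam("top")
print("cap",ray(c,(225,267),.036),"blue",ray(c,(260,280),.036),"turq",ray(c,(240,314),.036))
print("knob",ray(c,(343,281),.145),"hub",ray(c,(339.5,239),.10), "port",ray(c,(338,215),.1))
s=cam("scene")
print("scene cap",ray(s,(250,229),.036),"knob",ray(s,(311,266),.145),"hub",ray(s,(339,255),.1))
print("spoon",ray(c,(314,328),0),ray(c,(359,327),0),"mug",ray(c,(273,183),.094),"spice",ray(c,(201,188),.1))
for n,b in(("top",(285,185,395,300)),("scene",(285,220,395,318))):
    im=cv2.imread(f"pics/{n}0.png")[b[1]:b[3],b[0]:b[2]]
    cv2.imwrite(f"pics/{n}_c.png",cv2.resize(im,None,fx=5,fy=5,interpolation=cv2.INTER_CUBIC))
a=cv2.resize(cv2.imread("pics/top_c.png"),(550,575)); 
cap=cv2.resize(t[245:290,205:250],(250,250),interpolation=cv2.INTER_CUBIC)
sc=cv2.imread("pics/scene0.png")[215:265,225:275]; sc=cv2.resize(sc,(250,250),interpolation=cv2.INTER_CUBIC)
out=np.zeros((600,800,3),np.uint8);out[:575,:550]=a;out[:250,550:]=cap;out[260:510,550:]=sc
cv2.imwrite("pics/comb.png",out)
E
```

```text
cap [0.51337117 0.33636618 0.036     ] blue [0.48083932 0.25464409 0.036     ] turq [0.40360254 0.30111205 0.036     ]
knob [0.4664219 0.0685585 0.145    ] hub [0.56328482 0.06976613 0.1       ] port [0.61811977 0.07132026 0.1       ]
scene cap [0.51620745 0.33688717 0.036     ] knob [0.46729034 0.06747324 0.145     ] hub [0.56558075 0.07165873 0.1       ]
spoon [0.36619988 0.13079525 0.        ] [0.36589667 0.02347729 0.        ] mug [0.69751499 0.2171989  0.094     ] spice [0.68738446 0.37932218 0.1       ]
```

View pics/comb.png

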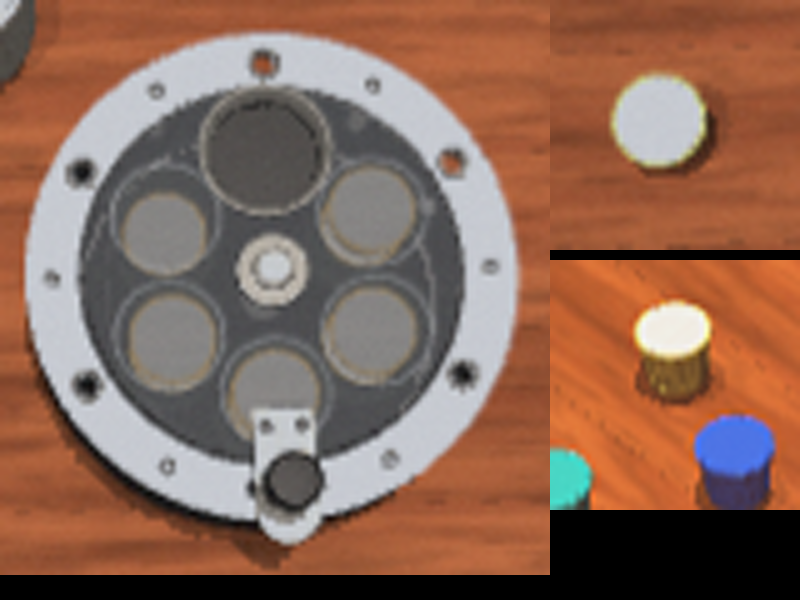

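The close crop shows the brass capsule with its bright lid, so the choice is good. The five ring holes are visible at crop (264,63), (453,161), (463,374), (86,385) and (80,172). The capsule top-left of the port, crop (163,233), looks lower than the rest. Next I go above the carousel for a close look.

```bash
python3 -m handwheel '[[34,20,-4,0,0,0,-1],[68,40,-8,0,0,0,-1],[102,60,-12,0,0,0,-1],[136,80,-16,0,0,0,-1],[165,100,-20,0,0,0,-1]]'
python3 -m handwheel '[[34,20,0,0,0,0,-1],[68,40,0,0,0,0,-1],[102,60,0,0,0,0,-1],[136,80,0,0,0,0,-1],[165,100,0,0,0,0,-1]]'
python3 -m handwheel '[[34,20,0,0,0,0,-1],[68,40,0,0,0,0,-1],[102,60,0,0,0,0,-1],[120,80,0,0,0,0,-1],[120,95,0,0,0,0,-1]]'
python3 -m handwheel '[[0,0,0,0,0,0,-1],[0,0,0,0,0,0,-1],[0,0,0,0,0,0,-1]]'
python3 - <<'E'
from h import *
o=env.get_obs();print(o["tcp_pos"],o["tool_rot"],o["qpos"])
im=imaging.capture("wrist");cv2.imwrite("pics/w1.png",im[:,:,::-1]); np.save("w1.npy",np.r_[o["tcp_pos"],o["tool_rot"]])
E
```

```text
time_s: 0.57
tcp_pos: [0.3039, 0.3696, 0.2682]
tool_rot: [3.098, -0.52, -0.0]
wrist_force: [1.1, 0.6, -0.3]
width: 0.0853
grasp_force: 0.0
time_s: 0.98
tcp_pos: [0.4272, 0.2211, 0.2681]
tool_rot: [3.098, -0.521, -0.0]
wrist_force: [0.2, 0.7, -0.2]
width: 0.0855
grasp_force: 0.0
time_s: 1.4
tcp_pos: [0.5103, 0.0913, 0.2669]
tool_rot: [3.096, -0.525, -0.003]
wrist_force: [-0.4, 0.8, 0.2]
width: 0.0855
grasp_force: 0.0
time_s: 1.65
tcp_pos: [0.5082, 0.0945, 0.2683]
tool_rot: [-3.098, 0.52, 0.0]
wrist_force: [-1.0, 0.6, 0.3]
width: 0.0857
grasp_force: 0.0
[0.50822925 0.09453344 0.26831391] [-3.09799071e+00  5.19555408e-01  1.14963527e-04] [ 4.86991333e-01  1.83987485e-01  6.73321477e-02 -3.14616212e-04
 -1.45399406e+00  7.51519763e-01]
```

View pics/w1.png

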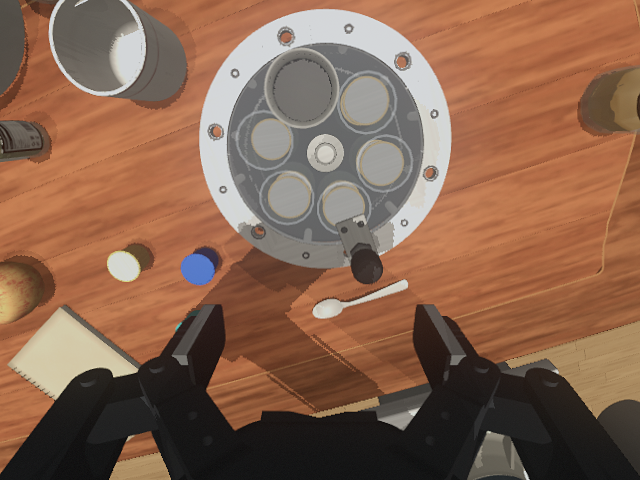

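The wrist view shows the low tube at (271,138): its capsule is clearly smaller and is the first one left of the port. The holes are at (286,36), (402,61), (216,131), (431,173) and (259,231), and (431,173) is the one opposite the low tube. The knob is at (367,265).

```bash
cat > holes.py <<'E'
from h import *
from scipy.optimize import least_squares
def cents(im,pts,r):
    out=[]
    for u,v in pts:
        u,v=int(round(u)),int(round(v))
        g=cv2.cvtColor(im[v-r:v+r+1,u-r:u+r+1],cv2.COLOR_BGR2HSV)
        m=((g[...,1]>60)|(g[...,2]<130)).astype(np.uint8)
        n,l,s,c=cv2.connectedComponentsWithStats(m); k=1+np.argmax(s[1:,4]); out.append((u-r+c[k][0],v-r+c[k][1],s[k,4]))
    return np.array(out)
def fit(P,angs):
    f=lambda q:np.concatenate([P[:,0]-q[0]-.097*np.cos(q[2]+angs),P[:,1]-q[1]-.097*np.sin(q[2]+angs)])
    s=least_squares(f,[.565,.07,0]); return s.x,np.round(s.fun*1000,1)
E
python3 - <<'E'
from holes import *
w=np.load("w1.npy");c=cam("wrist",dict(tcp_pos=w[:3],tool_rot=w[3:]))
A=np.radians([0,-60,60,-120,120.])
C=cents(cv2.imread("pics/w1.png"),[(286,36),(402,61),(216,131),(431,173),(259,231)],11);print(C.round(1))
x,r=fit(np.array([ray(c,p[:2],.091)[:2] for p in C]),A);print("wrist",x,r)
ct=cam("top");D=cents(cv2.imread("pics/top0.png"),[(285+a/5,185+b/5) for a,b in[(264,63),(453,161),(80,172),(463,374),(86,385)]],4);print(D.round(1))
y,r=fit(np.array([ray(ct,p[:2],.091)[:2] for p in D]),A);print("top",y,r)
print("knob wrist",ray(c,(367,262),.1455),"hub",ray(c,(325.5,153),.1),"port",ray(c,(302,88),.106), "cap",ray(c,(124,266),.036))
print("lowcap",ray(c,(271,138),.05))
for q in(x,y): a=q[2]-2*np.pi/3; print("hole",q[:2]+.097*np.array([np.cos(a),np.sin(a)]))
E
```

```text
[[285.3  35.8 133. ]
 [402.4  60.9 121. ]
 [215.2 131.3 110. ]
 [430.2 172.1 113. ]
 [259.6 231.1 317. ]]
wrist [0.56357717 0.07061963 0.00921101] [ 0.1 -0.6  0.3  0.2 -0.1  0.   0.   0.4  0.4 -0.9]
[[337.4 197.2  23. ]
 [375.  216.9  19. ]
 [300.9 219.   22. ]
 [377.1 259.4  21. ]
 [302.  261.4  23. ]]
top [0.5647084  0.07072868 0.00361185] [ 0.   0.2 -0.2 -0.1  0.  -0.3 -0.1  0.4 -0.   0.1]
knob wrist [0.47476533 0.06595377 0.1455    ] hub [0.56314492 0.07060082 0.1       ] port [0.6177178 0.0719943 0.106    ] cap [0.51388551 0.33808175 0.036     ]
lowcap [0.59068459 0.11742144 0.05      ]
hole [ 0.51585299 -0.013828  ]
hole [ 0.51651213 -0.01345041]
```

```bash
python3 -m handwheel '[[-15,19,30,0,0,0,-0.4],[-30,38,68,0,0,0,-0.4],[-30,38,68,0,0,0,-0.4],[-30,38,68,0,0,0,-0.4],[-30,38,68,0,0,0,-0.4]]' 40
python3 - <<'E'
from h import *
o=env.get_obs();print(o["tcp_pos"],o["tool_rot"],rel([.467,.0687,.133],o))
im=imaging.capture("wrist");cv2.imwrite("pics/w2.png",im[:,:,::-1])
c=cam("wrist",o);print(proj(c,[[.467,.0687,.1455],[.467,.0687,.1015]]),o["width"])
E
```

```text
time_s: 2.12
tcp_pos: [0.4686, 0.0687, 0.2014]
tool_rot: [-3.098, 0.518, -0.003]
wrist_force: [0.4, 0.2, 0.9]
width: 0.0598
grasp_force: 0.0
[0.4685717  0.06872526 0.20139003] [-3.09828059e+00  5.17732108e-01 -3.06572315e-03] [-1.6  0.6 68.4]
[[321.14942095 273.44846554]
 [320.86938757 247.90686842]] 0.05983603806668764
```

View pics/w2.png

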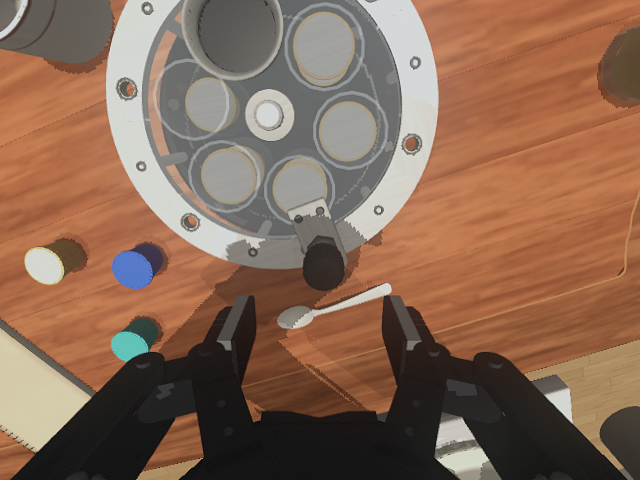

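The knob is between the fingers: its near edge is at (323,290), so its top centre is about (323,273), as predicted. I go down and grip.

```bash
python3 -m handwheel '[[0,0,34,0,0,0,-0.4],[-1,0,68,0,0,0,-0.4],[-1,0,68,0,0,0,-0.4],[-1,0,68,0,0,0,0.9],[-1,0,68,0,0,0,0.9]]' 40
python3 -m handwheel '[[0,0,0,0,0,0,0.9],[0,0,0,0,0,0,0.9],[0,0,0,0,0,0,0.9],[0,0,0,0,0,0,0.9]]' 40
python3 -m handwheel '[[0,0,-5,0,0,0,0.9],[0,0,-10,0,0,0,0.9],[0,0,-15,0,0,0,0.9],[0,0,-15,0,0,0,0.9]]' 40
python3 -c "
from h import *
o=env.get_obs();print(o['tcp_pos'],o['tool_rot'],o['wrist_torque'])
C=np.array([.564,.0707]);p=o['tcp_pos'][:2]-C;print(np.hypot(*p),np.degrees(np.arctan2(p[1],p[0])))
R=Ro.from_rotvec(o['tool_rot'])
for a in (12,24,36,48,60):
  q=Ro.from_euler('z',a,degrees=True).as_matrix()[:2,:2]@p*97/1000/np.hypot(*p)+C
  print(a,rel([*q,o['tcp_pos'][2]],o))
"
```

```text
time_s: 2.58
tcp_pos: [0.4692, 0.0691, 0.135]
tool_rot: [-3.097, 0.518, -0.007]
wrist_force: [0.7, 0.1, 0.7]
width: 0.0364
grasp_force: 0.0
time_s: 2.92
tcp_pos: [0.4687, 0.0687, 0.1351]
tool_rot: [-3.096, 0.519, -0.008]
wrist_force: [-0.4, 1.0, 5.4]
width: 0.0236
grasp_force: 39.0
time_s: 3.25
tcp_pos: [0.4685, 0.0688, 0.1491]
tool_rot: [-3.096, 0.52, -0.006]
wrist_force: [6.0, -0.8, -5.0]
width: 0.0232
grasp_force: 39.5
[0.46852894 0.06878763 0.14906044] [-3.09602732  0.51990672 -0.00601575] [-0.1321437  -2.14997806 -0.09961   ]
0.09549021486508061 -178.8524706391422
12 [ 7.5 18.7 -0. ]
24 [20.1 34.6 -0. ]
36 [35.7 47.6 -0. ]
48 [53.6 57.1  0. ]
60 [73.1 62.6  0.1]
```

```bash
python3 -c "
from h import *
o=env.get_obs();C=np.array([.564,.0707]);p=o['tcp_pos'][:2]-C
for a in (6,12,18,24,29.2,30):
  q=Ro.from_euler('z',a,degrees=True).as_matrix()[:2,:2]@p+C
  print(a,rel([*q,o['tcp_pos'][2]],o))
"
```

```text
6 [ 3.9  9.2 -0. ]
12 [ 8.8 17.9 -0. ]
18 [14.6 26.1 -0. ]
24 [21.2 33.6 -0. ]
29.2 [27.5 39.5 -0. ]
30 [28.5 40.4 -0. ]
```

```bash
python3 -m handwheel '[[3.9,9.2,0,0,0,-6,0.9],[8.8,17.9,0,0,0,-12,0.9],[14.6,26.1,0,0,0,-18,0.9],[21.2,33.6,0,0,0,-24,0.9],[28.5,40.4,0,0,0,-30,0.9]]'
python3 -m handwheel '[[3.9,9.2,0,0,0,-6,0.9],[8.8,17.9,0,0,0,-12,0.9],[14.6,26.1,0,0,0,-18,0.9],[21.2,33.6,0,0,0,-24,0.9],[27.5,39.5,0,0,0,-29.2,0.9]]'
python3 -m handwheel '[[0,0,0,0,0,0,0.9],[0,0,0,0,0,0,0.9],[0,0,0,0,0,0,0.9]]'
python3 - <<'E'
from h import *
o=env.get_obs();C=np.array([.564,.0707]);p=o['tcp_pos'][:2]-C
print(o['tcp_pos'],np.hypot(*p),np.degrees(np.arctan2(p[1],p[0])),rel([.5162,-.0136,o['tcp_pos'][2]],o),o['qpos'])
im=imaging.capture("wrist");im2=imaging.capture("top");cv2.imwrite("pics/w3.png",im[:,:,::-1]);cv2.imwrite("pics/t3.png",im2[:,:,::-1])
E
```

```text
time_s: 3.67
tcp_pos: [0.4816, 0.0214, 0.1477]
tool_rot: [-3.124, -0.307, -0.004]
wrist_force: [4.8, 4.4, -4.2]
width: 0.0235
grasp_force: 39.4
time_s: 4.08
tcp_pos: [0.5153, -0.0124, 0.147]
tool_rot: [-2.947, -1.083, -0.0]
wrist_force: [2.6, 1.4, -4.9]
width: 0.0236
grasp_force: 39.5
time_s: 4.33
tcp_pos: [0.5152, -0.0124, 0.1472]
tool_rot: [-2.952, -1.074, -0.001]
wrist_force: [4.6, 1.1, -5.7]
width: 0.0237
grasp_force: 39.5
[ 0.5152105  -0.01237423  0.1472423 ] 0.09634180263143839 -120.42571620465114 [-0.   1.6 -0. ] [ 2.79867450e-01  2.41708347e-01 -1.72575032e-01 -6.06375067e-04
 -1.15577598e+00  1.98933853e+00]
```

View pics/w3.png

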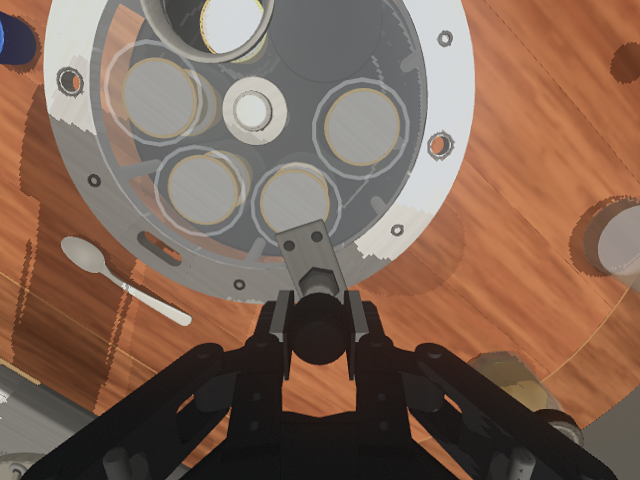

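The port now stands over the low tube: the capsule's brass lid shows through the collar at (232,25). The knob lags about 0.9° short, so I correct that and lower gently.

```bash
python3 -m handwheel '[[0.5,1.4,0,0,0,-0.9,0.9],[0.5,1.4,0,0,0,-0.9,0.9],[0.5,1.4,0,0,0,-0.9,0.9]]'
python3 -m handwheel '[[0,0,3,0,0,0,0.9],[0,0,6,0,0,0,0.9],[0,0,8,0,0,0,0.9],[0,0,8,0,0,0,0.9]]' 
python3 -c "
from h import *
o=env.get_obs();C=np.array([.564,.0707]);p=o['tcp_pos'][:2]-C
print(o['tcp_pos'],np.hypot(*p),np.degrees(np.arctan2(p[1],p[0])),o['wrist_force'])"
```

```text
time_s: 4.68
tcp_pos: [0.5163, -0.0131, 0.1473]
tool_rot: [-2.942, -1.101, -0.001]
wrist_force: [3.3, 3.7, -4.9]
width: 0.0237
grasp_force: 39.6
time_s: 5.02
tcp_pos: [0.5165, -0.0132, 0.1388]
tool_rot: [-2.942, -1.101, -0.001]
wrist_force: [3.4, 4.6, -4.7]
width: 0.0239
grasp_force: 39.7
[ 0.51649727 -0.01319643  0.13884466] 0.0964111985021455 -119.51883375015541 [ 3.35966997  4.61141069 -4.69410216]
```

```bash
python3 -m handwheel '[[0,0,2,0,0,0,0.9],[0,0,3.5,0,0,0,0.9],[0,0,3.5,0,0,0,0.9]]' 
python3 -c "
from h import *
o=env.get_obs();print(o['tcp_pos'],o['wrist_force'])"
```

```text
time_s: 5.27
tcp_pos: [0.5165, -0.0132, 0.1355]
tool_rot: [-2.942, -1.101, -0.001]
wrist_force: [4.4, 4.5, -3.6]
width: 0.0239
grasp_force: 39.7
[ 0.5165472  -0.01323991  0.13553419] [ 4.37585018  4.45441431 -3.56611691]
```

```bash
python3 -m handwheel '[[0,0,0,0,0,0,0.2],[0,0,0,0,0,0,0.2],[0,0,0,0,0,0,0.2],[0,0,0,0,0,0,0.9],[0,0,0,0,0,0,0.9]]' 20
python3 -m handwheel '[[0,0,0,0,0,0,0.9],[0,0,0,0,0,0,0.9],[0,0,0,0,0,0,0.9]]' 20
python3 -m handwheel '[[0,-3,0,0,0,0,0.9],[0,-3,0,0,0,0,0.9]]' 
python3 -m handwheel '[[0,6,0,0,0,0,0.9],[0,6,0,0,0,0,0.9]]' 
python3 -m handwheel '[[0,-3,0,0,0,0,0.9],[0,-3,0,0,0,0,0.9]]'
```

```text
time_s: 5.68
tcp_pos: [0.5161, -0.014, 0.1361]
tool_rot: [2.942, 1.101, -0.001]
wrist_force: [-0.7, -1.0, 1.7]
width: 0.0242
grasp_force: 21.6
time_s: 5.93
tcp_pos: [0.5161, -0.014, 0.136]
tool_rot: [2.942, 1.101, -0.001]
wrist_force: [-2.0, -1.7, 4.3]
width: 0.0243
grasp_force: 21.7
time_s: 6.1
tcp_pos: [0.5151, -0.0132, 0.1361]
tool_rot: [2.938, 1.1, 0.0]
wrist_force: [2.7, -9.5, 0.2]
width: 0.0241
grasp_force: 21.7
time_s: 6.27
tcp_pos: [0.5176, -0.0152, 0.136]
tool_rot: [-2.94, -1.1, 0.002]
wrist_force: [-6.3, 2.6, 8.8]
width: 0.0242
grasp_force: 22.4
time_s: 6.43
tcp_pos: [0.5162, -0.0142, 0.1361]
tool_rot: [2.941, 1.101, -0.001]
wrist_force: [-2.7, -3.7, 5.1]
width: 0.0239
grasp_force: 22.1
```

```bash
python3 -m handwheel '[[0,0,0,0,0,0,0],[0,0,0,0,0,0,-0.2],[0,0,0,0,0,0,-0.2],[0,0,-40,0,0,0,-0.2],[0,0,-80,0,0,0,-0.5]]'
python3 -m handwheel '[[0,0,-30,0,0,-6,-0.5],[0,0,-30,0,0,-12,-0.5],[0,0,-30,0,0,-19,-0.5],[0,0,-30,0,0,-19,-0.5]]'
python3 - <<'E'
from h import *
o=env.get_obs();print(o['tcp_pos'],o['tool_rot'],rel([.514,.337,.25],o),o["width"])
c=cam("wrist",o);im=imaging.capture("wrist");t=imaging.capture("scene");cv2.imwrite("pics/s4.png",t[:,:,::-1]);cv2.imwrite("pics/w4.png",im[:,:,::-1])
a=cv2.resize(t[210:320,275:400,::-1],(500,440),interpolation=cv2.INTER_CUBIC);cv2.imwrite("pics/s4c.png",a)
s=cam("scene");k=[.564-.097*.5,.0707-.097*.866]
print([(proj(s,[*k,z])[0]-[275,210])*4 for z in(.1455,.1545)])
E
```

```text
time_s: 6.85
tcp_pos: [0.5148, -0.0136, 0.2143]
tool_rot: [-2.941, -1.101, 0.01]
wrist_force: [1.5, -0.1, 1.4]
width: 0.0619
grasp_force: 0.0
time_s: 7.18
tcp_pos: [0.5167, -0.0131, 0.246]
tool_rot: [-2.716, -1.577, -0.002]
wrist_force: [-0.6, 1.1, 0.8]
width: 0.0639
grasp_force: 0.0
[ 0.51668921 -0.01313543  0.24601884] [-2.71633757e+00 -1.57743563e+00 -2.27540590e-03] [ 302.8 -175.9   -3.6] 0.06391140168353245
[array([311.45998134, 253.13416199]), array([312.23418724, 242.37316514])]
```

View pics/s4c.png

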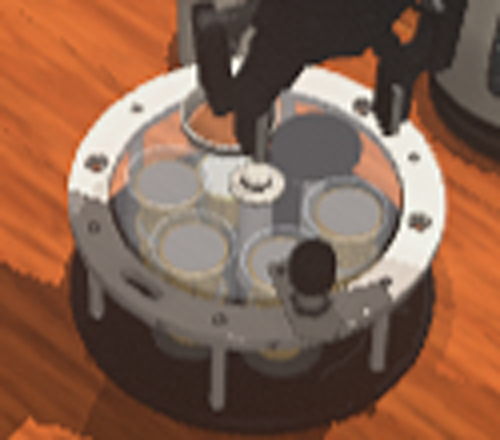

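View pics/w4.png

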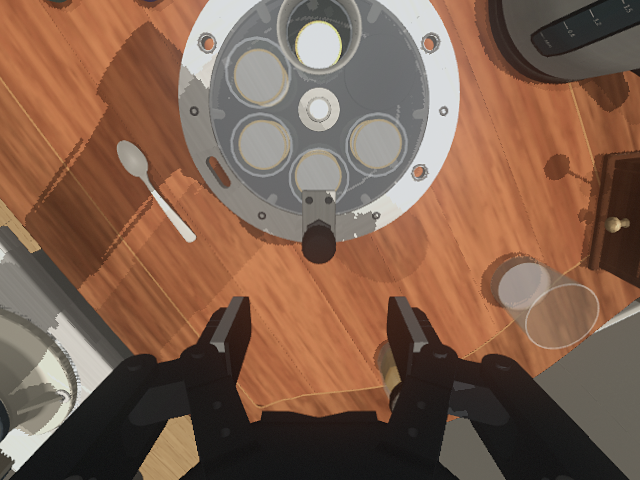

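The pin is home: the knob's top face is at crop (311,253), exactly the home prediction, and the port frames the low capsule at wrist (319,42). Next I go above the brass capsule.

```bash
python3 -m handwheel '[[35,-20,0,0,0,0,-0.5],[70,-40,0,0,0,0,-0.5],[105,-60,0,0,0,0,-0.5],[140,-80,0,0,0,0,-0.5],[175,-100,0,0,0,0,-0.5]]'
python3 -m handwheel '[[35,-20,10,0,0,0,-0.5],[70,-40,30,0,0,0,-0.5],[105,-60,60,0,0,0,-0.5],[128,-76,90,0,0,0,-0.5],[128,-76,90,0,0,0,-0.5]]'
python3 -m handwheel '[[0,0,0,0,0,0,-0.5],[0,0,0,0,0,0,-0.5],[0,0,0,0,0,0,-0.5]]'
python3 - <<'E'
from h import *
o=env.get_obs();c=cam("wrist",o);im=imaging.capture("wrist")[:,:,::-1];cv2.imwrite("pics/w5.png",im)
print(o['tcp_pos'],o['tool_rot'],o['width'])
h=cv2.cvtColor(im,cv2.COLOR_BGR2HSV)
p=proj(c,[.5140,.337,.036])[0];print("pred",p)
u,v=p.astype(int); a=45
w=h[v-a:v+a,u-a:u+a]; m=((w[...,1]<60)&(w[...,2]>170)).astype(np.uint8)
n,l,s,q=cv2.connectedComponentsWithStats(m);k=1+np.argmax(s[1:,4]);pc=q[k]+[u-a,v-a];print("lid",pc,s[k])
X=ray(c,pc,.036);print(X,rel([X[0],X[1],.037],o))
E
```

```text
time_s: 7.7
tcp_pos: [0.5167, 0.1898, 0.2454]
tool_rot: [-2.723, -1.566, 0.001]
wrist_force: [1.2, -1.0, 0.4]
width: 0.0639
grasp_force: 0.0
time_s: 8.12
tcp_pos: [0.5123, 0.3395, 0.1493]
tool_rot: [2.721, 1.57, -0.013]
wrist_force: [-0.9, -0.5, -1.1]
width: 0.064
grasp_force: 0.0
time_s: 8.37
tcp_pos: [0.516, 0.3363, 0.1569]
tool_rot: [2.721, 1.569, 0.003]
wrist_force: [0.0, 0.7, 0.7]
width: 0.0641
grasp_force: 0.0
[0.51598387 0.33632766 0.15693268] [2.72142511e+00 1.56902756e+00 2.58381170e-03] 0.06406931608406632
pred [317.27114164 239.43850416]Traceback (most recent call last):
  File "<stdin>", line 8, in <module>
    return _wrapfunc(a, 'argmax', axis=axis, out=out, **kwds)
    return bound(*args, **kwds)
ValueError: attempt to get argmax of an empty sequence
```

View pics/w5.png

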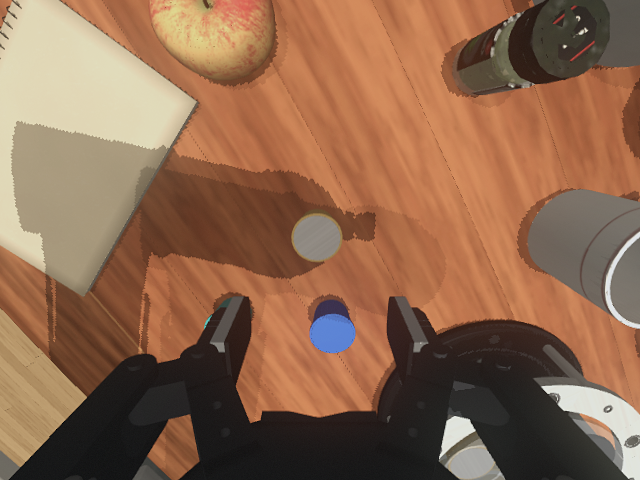

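The lid is at (317,237), 2 px from the prediction, with the blue look-alike at (333,332) clear of the fingers. I go down and grip under the rim.

```bash
python3 -m handwheel '[[1,-2,40,0,0,0,-0.5],[1,-2,80,0,0,0,-0.5],[1,-2,110,0,0,0,-0.5],[1,-2,119,0,0,0,-0.5],[1,-2,119,0,0,0,-0.5]]'
python3 -m handwheel '[[0,0,0,0,0,0,0.5],[0,0,0,0,0,0,0.5],[0,0,0,0,0,0,0.5],[0,0,0,0,0,0,0.5],[0,0,0,0,0,0,0.5]]' 25
python3 -m handwheel '[[0,0,0,0,0,0,0.5],[0,0,-10,0,0,0,0.5],[0,0,-20,0,0,0,0.5],[0,0,-20,0,0,0,0.5]]'
python3 -c "
from h import *
for n in('wrist','scene'): cv2.imwrite(f'pics/{n}6.png',imaging.capture(n)[:,:,::-1])
a=cv2.imread('pics/wrist6.png');b=cv2.imread('pics/scene6.png')[200:290,190:310]
cv2.imwrite('pics/c6.png',np.hstack([cv2.resize(a[200:460,180:460],(420,390)),cv2.resize(b,(380,285)) if 0 else cv2.copyMakeBorder(cv2.resize(b,(380,285)),0,105,0,0,0)]))"
```

```text
time_s: 8.83
tcp_pos: [0.5135, 0.337, 0.0355]
tool_rot: [2.721, 1.569, -0.006]
wrist_force: [0.9, -0.1, 0.4]
width: 0.0639
grasp_force: 0.0
time_s: 9.25
tcp_pos: [0.5159, 0.3398, 0.0401]
tool_rot: [-2.719, -1.572, -0.009]
wrist_force: [-0.2, -1.1, 7.9]
width: 0.0377
grasp_force: 24.6
time_s: 9.58
tcp_pos: [0.5155, 0.3399, 0.0603]
tool_rot: [-2.719, -1.572, -0.008]
wrist_force: [-0.3, 0.4, 0.8]
width: 0.0377
grasp_force: 25.1
```

View pics/c6.png

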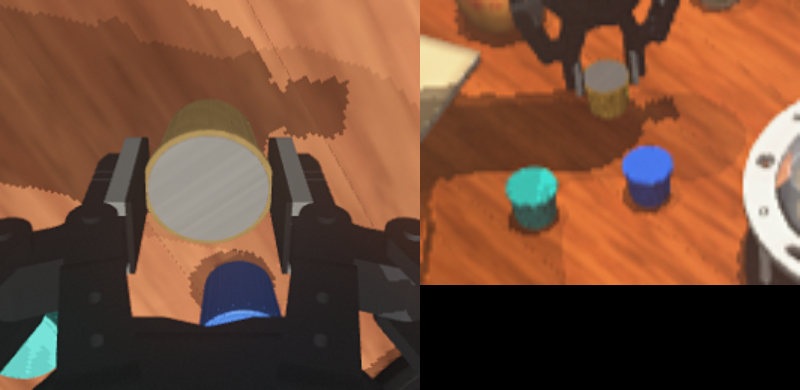

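The capsule is held upright by its rim, with its lid at wrist pixel (319,323) between the pads. The blue and turquoise ones are untouched. I compute the carry.

Run:
```python
from h import *
o=env.get_obs();c=cam("wrist",o)
X=ray(c,(318.7,323),o['tcp_pos'][2]-.004);print(rel(X,o),o['tcp_pos'],rel([.5907,.1176,.2],o)-rel([*X[:2],o['tcp_pos'][2]],o))
```

```text
[-0.6 -1.   4. ] [0.51432692 0.33917651 0.05783627] [-152.9  177.9 -142.4]
```

```bash
python3 -m handwheel '[[0,0,-35,0,0,0,0.5],[0,0,-70,0,0,0,0.5],[0,0,-105,0,0,0,0.5],[-15,18,-130,0,0,0,0.5],[-33,38,-142,0,0,0,0.5]]'
python3 -m handwheel '[[-20,23,0,0,0,0,0.5],[-42,50,0,0,0,0,0.5],[-65,76,0,0,0,0,0.5],[-85,100,0,0,0,0,0.5],[-105,122,0,0,0,0,0.5]]'
python3 -m handwheel '[[-8,10,0,0,0,0,0.5],[-15,18,0,0,0,0,0.5],[-15,18,0,0,0,0,0.5],[-15,18,0,0,0,0,0.5],[-15,18,0,0,0,0,0.5]]'
python3 - <<'E'
from h import *
o=env.get_obs();c=cam("wrist",o);im=imaging.capture("wrist")[:,:,::-1].copy()
print(o['tcp_pos'],o['tool_rot'],rel([.5907,.1176,.125],o))
P=[[.5907+.028*np.cos(a),.1176+.028*np.sin(a),.106] for a in np.arange(0,6.3,.4)]
for p in proj(c,P): cv2.circle(im,(int(p[0]),int(p[1])),1,(0,0,255),-1)
print(proj(c,[.5907,.1176,.106]))
cv2.imwrite("pics/w7.png",im)
E
```

```text
time_s: 10.1
tcp_pos: [0.5315, 0.2924, 0.2027]
tool_rot: [-2.718, -1.575, -0.009]
wrist_force: [0.1, -0.7, 0.5]
width: 0.0374
grasp_force: 25.3
time_s: 10.52
tcp_pos: [0.5838, 0.1375, 0.1983]
tool_rot: [-2.72, -1.571, 0.002]
wrist_force: [1.0, -0.3, 0.1]
width: 0.038
grasp_force: 25.3
time_s: 10.93
tcp_pos: [0.5916, 0.1182, 0.1986]
tool_rot: [-2.719, -1.572, 0.0]
wrist_force: [-0.3, -0.2, -0.7]
width: 0.0377
grasp_force: 25.3
[0.59155462 0.11816767 0.19859563] [-2.71928199e+00 -1.57246259e+00  2.79128463e-04] [-0.9 -0.4 73.6]
[[319.59532946 252.94115486]]
```

View pics/w7.png

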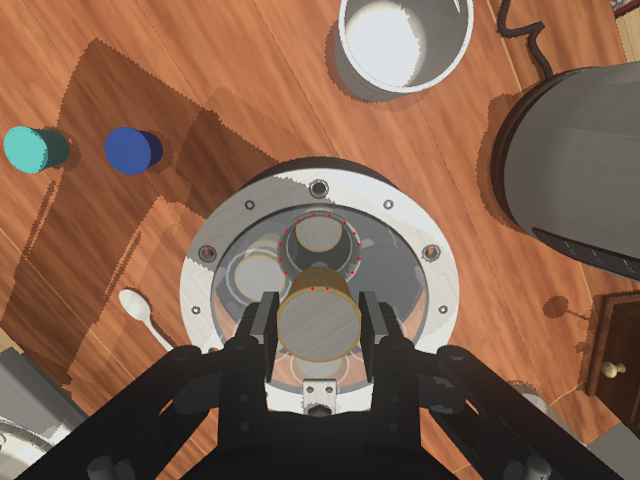

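The projected mouth (red dots, centre (320,253)) lies on the collar within about 2 px, and the capsule hangs upright. I lower it into the collar and release.

```bash
python3 -m handwheel '[[0,-0.5,25,0,0,0,0.5],[0,-0.5,45,0,0,0,0.5],[0,-0.5,60,0,0,0,0.5],[0,-0.5,72,0,0,0,0.5],[0,-0.5,72,0,0,0,0.5]]'
python3 -m handwheel '[[0,0,0,0,0,0,0.5],[0,0,0,0,0,0,0.5],[0,0,0,0,0,0,0.5]]'
python3 -m handwheel '[[0,0,0,0,0,0,-0.2],[0,0,0,0,0,0,-0.2],[0,0,0,0,0,0,-0.2],[0,0,0,0,0,0,-0.2]]'
python3 -m handwheel '[[0,0,-30,0,0,0,-0.2],[0,0,-60,0,0,0,-0.2],[0,0,-100,0,0,0,-0.2],[-20,0,-130,0,0,0,-0.2],[-50,0,-140,0,0,0,-0.2]]'
python3 - <<'E'
from h import *
o=env.get_obs();c=cam("wrist",o);im=imaging.capture("wrist")[:,:,::-1].copy();s=imaging.capture("scene")[:,:,::-1]
p=proj(c,[[.5907,.1176,.086],[.5907,.1176,.106]]);print(p)
u,v=p[1].astype(int)
a=cv2.resize(im[max(0,v-110):v+110,max(0,u-110):u+110],(400,400),interpolation=cv2.INTER_CUBIC)
b=cv2.resize(s[210:320,280:390],(400,400),interpolation=cv2.INTER_CUBIC)
cv2.imwrite("pics/c8.png",np.hstack([a,b]));cv2.imwrite("pics/s8.png",s)
E
```

```text
time_s: 11.4
tcp_pos: [0.5894, 0.1181, 0.1238]
tool_rot: [-2.718, -1.572, 0.008]
wrist_force: [0.2, -0.1, -0.9]
width: 0.0375
grasp_force: 25.3
time_s: 11.65
tcp_pos: [0.592, 0.118, 0.1281]
tool_rot: [2.719, 1.572, 0.004]
wrist_force: [-0.4, -0.5, -0.6]
width: 0.0375
grasp_force: 25.3
time_s: 11.98
tcp_pos: [0.5915, 0.1175, 0.1271]
tool_rot: [2.72, 1.571, 0.001]
wrist_force: [0.4, 0.5, 0.4]
width: 0.051
grasp_force: 0.0
time_s: 12.4
tcp_pos: [0.5686, 0.075, 0.2718]
tool_rot: [2.716, 1.573, 0.012]
wrist_force: [-0.4, -0.7, 1.5]
width: 0.0515
grasp_force: 0.0
[[316.42871452 167.81770337]
 [316.41306687 170.4397417 ]]
```

View pics/c8.png

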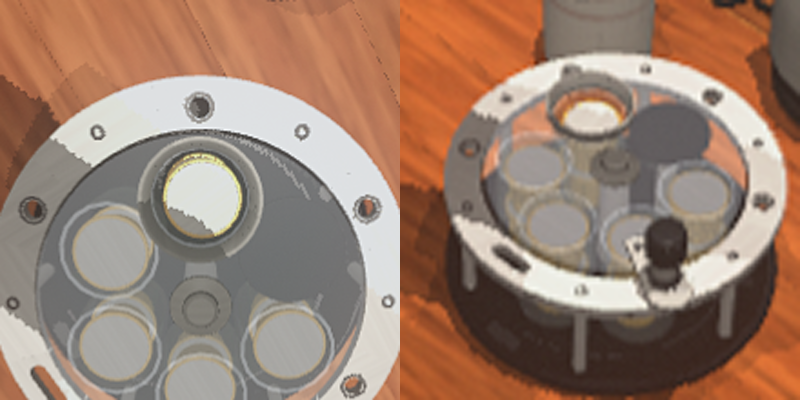

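The capsule sits in the tube. Its lid, at left crop (203,195), is round and the same size as the full tubes' lids, and the knob is still home. I hand in.

```bash
python3 -m handwheel '[[0,0,0,0,0,0,-0.2],[0,0,0,0,0,0,-0.2],[0,0,0,0,0,0,-0.2]]'; python3 -c "
from plant import ticket; print(ticket.hand_in())"
```

```text
time_s: 12.75
tcp_pos: [0.5662, 0.0745, 0.2656]
tool_rot: [-2.719, -1.572, 0.003]
wrist_force: [-0.3, 0.1, 0.2]
width: 0.0512
grasp_force: 0.0
the job is handed in; nothing more can be done
None
```

I turned the disc to the low tube, locked it with the pin fully home, dropped the brass capsule in narrow end first so it stands upright on the other, left everything else in place, and handed the job in at about 12.8 s; no verdict came back.

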